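Unload a wound coil and hold it in the fence corner

TASK

Slide the wound copper coil straight up off the winder's spindle and stand it upright on the table in the corner of the angle-iron fence, one side flat against the fence and the next side butting against the low stop block. Then press it with one firm diagonal push, down onto the table and into the fence at once (some 15 N each way), and finish while still holding that push: do not let go. Never tip the coil over, and leave the other parts and tools on the bench where they are.

Things in the scene. Friction and masses are not known exactly. Their poses are not given: they have to be found in the camera images.
- coil_mid (a point): centre (half-way up, on the bore axis) of the wound coil: copper winding between black square cheeks, 50 x 50 mm and 60 mm high overall, sides along its own x and y, z up; square bore 22 mm wide right through; about 0.3 to 0.6 kg. It starts upright on the winder's spindle, turned by any angle. It can be gripped across any two opposite sides (50 mm).
- winder: grey winder block, fixed, 90 x 90 x 35 mm, with a steel shoulder (40 mm across) on which the coil's underside rests 50 mm above the table, and an upright round steel spindle, 16 mm thick, on the block's middle, whose tip is 130 mm above the table. Origin: on the table under the spindle.
- fence: fixed steel angle-iron fence on the table. Origin: on the table, in the inner corner where the fence's working face meets the stop block's face. The upright working face is the plane y = 0 of its frame, 40 mm high, running along its x axis from x = -150 to +40 mm; the coil belongs on its +y side, so a push into the fence goes towards -y. Behind the face (-y side) lie the 6 mm upright leg, a flat leg 50 mm deep and two hold-down bolts up to 52 mm high.
- stop: low fixed steel stop block on the +y side of the fence, 30 mm along the fence, 50 mm out from it and only 10 mm high, so that a finger passes above it. Same origin and axes as the fence: its stop face is the plane x = 0 and the coil butts against it from the -x side. The seated coil's axis is thus at x = -25, y = +25 mm of this frame, its centre 30 mm above the table.
- table: the steel table, top at height 0; it carries the coil directly, there is no plate under it
- flange: loose steel pipe flange, disc 80 mm across, 18 mm high, lying flat; bystander. Origin: centre of underside
- elbow: loose steel pipe elbow of about 32 mm pipe, about 60 mm each way, lying behind the fence; bystander. Origin: under its middle, on the table
- nipple: loose short steel pipe piece standing upright, 48 mm across, 45 mm high, near the winder; bystander. Origin: centre of underside
- hammer: loose hammer lying at the far side of the table; bystander
- brush: loose brush lying at the far side of the table; bystander
There are look-alikes about, which are no part of the job. Leave any brown or yellow look-alike of the winder alone.

How it is judged:
On the way:
1. the coil is off the spindle (horizontal distance between coil_mid and winder above 0.05 m), for 0.1 s.
At the end, for the whole second after the job is handed in: Through the last second the coil stands upright on the table (0.08 rad), square with the fence (0.08 rad), within 3 mm of the fence and 4 mm of the stop block, at rest, pressed by the robot: over 5 N on the fence and over 10 N on the table (weight included) (y of coil_mid in the frame of fence between 0.022 and 0.028 m and x of coil_mid in the frame of fence between -0.029 and -0.022 m and height (world z) of coil_mid between 0.027 and 0.033 m and angle between coil_mid's own z axis and vertical below 0.08 rad and (angle between the x axis of coil_mid and the x axis of fence, either way round below 0.08 rad or angle between the x axis of coil_mid and the y axis of fence, either way round below 0.08 rad) and contact force between coil and fence above 5 N and contact force between coil and table above 10 N and (contact force between coil and the fingers above 3 N or contact force between coil and the arm above 3 N) and linear speed of coil below 0.02 m/s); the arm keeps its last pose, push and grip.
It fails at once if the coil is tipped over (angle between coil_mid's own z axis and vertical above 0.5 rad).
It fails at once if another part or tool on the bench is moved over 30 mm (distance of any of flange, elbow, nipple, hammer, brush from where it was at the start of the episode above 0.03 m).
It also fails if it takes over 40 s, if anything falls off the work surface, if the arm or the gripper's body presses on something with over 40 N, if the wrist force passes 120 N, or if a joint passes its speed limit or range.

ROBOT

A 6-joint arm with a two-finger parallel gripper is mounted at the origin on the work surface. World frame = base frame: x ahead of the robot, y to its left, z up, the work surface at z = 0. Lengths are in m, angles in rad, forces in N, time in s.
With the tool pointing down it reaches from about 0.325 to 1 m from the base axis. Payload 5.1 kg.
Tool frame: the origin (TCP) lies on the centre line of the jaws, within the pads' length; the fingertips stand 19 mm ahead of it and the grasp point (between the pads) is the TCP; z points along the fingers, y is the direction in which the jaws open and shut (so a half turn about z gives the same grasp; the last joint's range is limited). The gripper opens to 85 mm and grips with 20 to 120 N. Pads are 22 mm wide; open, the fingers measure 114 mm over their backs; the gripper's body (76 mm by 85 mm) begins 54 mm behind the grasp point. The pads swing forward as they close: fully open they stand 13 mm farther back than shut.
Start: joints at [-1.333, 0.124, 1.65, -0, 1.367, -0.083], TCP at [0.205, -0.617, 0.224] pointing down, gripper open.
Joint ranges: [-2.61, 2.61], [-1.02, 2.33], [0.03, 2.71], [-1.35, 4.49], [0.32, 2.68], [-2.91, 2.91]. Speed limits (rad/s): [2.57, 2.57, 3.14, 3.14, 3.14, 3.14].

INTERFACE

Orientations are given as a unit quaternion [w, x, y, z].
In Python, from plant import ctrl gives the robot as it stands.
- The arm moves only by the tool send_rows, never from a script. Its arguments are lists of equal length, an entry for each row: "offset": the shift along the tool's x, y, z in cm, a list of three; "roll": the turn about the tool's z in degrees; "claw": the opening, from 0 (shut) to 1 (fully open). A call has exactly 5 rows; each row shifts and turns the pose as measured when the row begins, along the tool's axes as they then stand; what a row does not reach is not made up. A row lasts 1/8 s, in which the tool goes at most 62.5 mm and 10.7 degrees, less where a joint would pass 70% of its speed; a pose out of reach is approached as far as the arm can. A call with a gripper value outside its range is refused whole. The fingers move at their own pace and stop on an object; "force" is the grip in N (left out, the last holds). Time passes only in rows, so rows that do not move let the fingers close, or fill a call up. It gives the time, the measured TCP pose, the force and the opening at its end, in the units of the state.
- ctrl.get_state(): the state, without advancing time (a new reading comes with each control period).
- ctrl.snapshot(name): name is "side" or "top" or "wrist"; returns a dict with "color" (400x640x3 uint8, blue, green, red), "fx", "fy", "cx", "cy" (pixels), "cam_to_world" (4x4, takes a point from camera to world coordinates). Camera axes: x right, y down, z forward; pixel columns grow to the right and rows downward; lengths in m; the calibration is good to about 2 mm. The wrist camera is an equidistant fisheye: a pixel r from the principal point sees the ray r / f radians off the axis. A picture is of the moment at which its call begins. There is no depth.
- ctrl.finish_job(): hands the job in, once; it reports no verdict.
The state is a dict: "t": time; "joints": joint angles; "dq": joint speeds; "effort": joint torques, N m; "position": TCP position; "tool_rot": TCP orientation; "wrist_force": force on the tool from outside, world axes, zero at the start; "torque": the same for the moment, N m; "opening": finger opening in m.
Only numpy, scipy, OpenCV 4.12 (cv2) and the standard library are available. Lean on these libraries where they do the work, as an engineer would, in place of code of your own. Each camera call takes 0.05 s, during which the arm holds its last target.

## Working session

There is one attempt and no reset: what is moved stays moved. The work goes in short steps, Python scripts to look and compute and a tool call to move; the robot and the scene stay as the last step left them, time stands still between calls to the robot, and variables do not carry over. Pictures are saved under pics/ and viewed, and the job is handed in when it is done.

Besides the shell and the picture viewer there is one more tool, called after ">>>" as name(argument=value, ...), one argument or row to a line, values as JSON. send_rows: Moves the arm, as the interface text tells. Its arguments: {"type":"object","properties":{"offset":{"type":"array"},"roll":{"type":"array"},"claw":{"type":"array"},"force":{"type":"number"}},"required":["offset","roll","claw"]}

```bash
ls; mkdir -p pics
python3 - <<'E'
from plant import ctrl
import cv2
print(ctrl.get_state())
for n in ("side","top","wrist"):
    s=ctrl.snapshot(n); cv2.imwrite(f"pics/{n}0.png",s["color"]); print(n,s["fx"],s["fy"],s["cx"],s["cy"],s["cam_to_world"])
E
```

```text
pics
{'t': 0.0, 'joints': array([-1.33261876e+00,  1.24495377e-01,  1.65165882e+00,  3.00265622e-05,
        1.36747271e+00, -8.26371118e-02]), 'dq': array([-0.00014052, -0.00237844, -0.00133319,  0.00108275,  0.00109222,
        0.00093772]), 'effort': array([ 9.22240833e-04, -4.23613036e+01, -3.65455985e+01, -1.64268276e-04,
        6.78752855e-03, -3.85863586e-06]), 'position': array([ 0.20478371, -0.61625484,  0.22286828]), 'tool_rot': array([-1.01519610e-03,  9.87162280e-01,  1.59717242e-01, -6.43660938e-05]), 'wrist_force': array([ 0.75050682, -0.18696194, -0.20876051]), 'torque': array([ 0.03547112, -0.00194441, -0.02678307]), 'opening': 0.08530983006018429}
side 465.5962358138473 465.5962358138473 322.08978515501366 196.26485642450046 [[-0.99784004 -0.04534501  0.04752979  0.41854823]
 [-0.06563529  0.71788793 -0.69305766  0.75633145]
 [-0.00269435 -0.69468032 -0.71931356  0.97103396]
 [ 0.          0.          0.          1.        ]]
top 491.1613039593263 491.1613039593263 318.16047196768113 206.3356897579094 [[ 0.00195125 -0.99685388  0.07923719  0.39716375]
 [-0.99954962 -0.00431707 -0.02969707 -0.09943506]
 [ 0.02994571 -0.07914356 -0.99641334  1.32816034]
 [ 0.          0.          0.          1.        ]]
wrist 309.70691628693146 309.70691628693146 320.4671593688174 198.04058015038544 [[ 0.31484743 -0.90840818 -0.27507395  0.2752633 ]
 [-0.94914034 -0.30192295 -0.08930369 -0.5920517 ]
 [-0.00192693  0.28920082 -0.95726651  0.37241985]
 [ 0.          0.          0.          1.        ]]
```

View pics/top0.png

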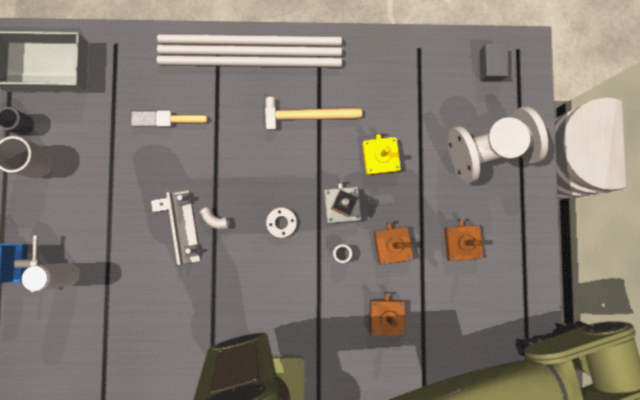

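View pics/side0.png

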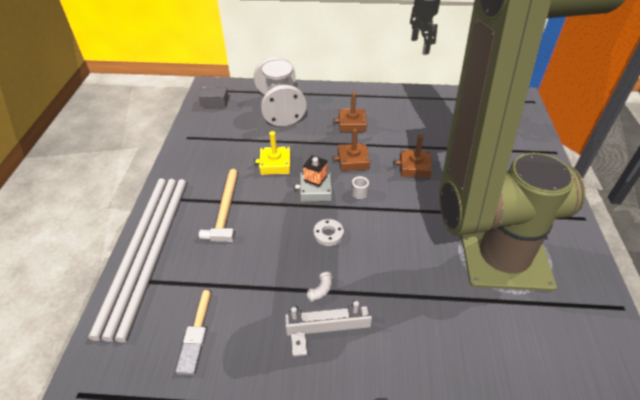

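View pics/wrist0.png

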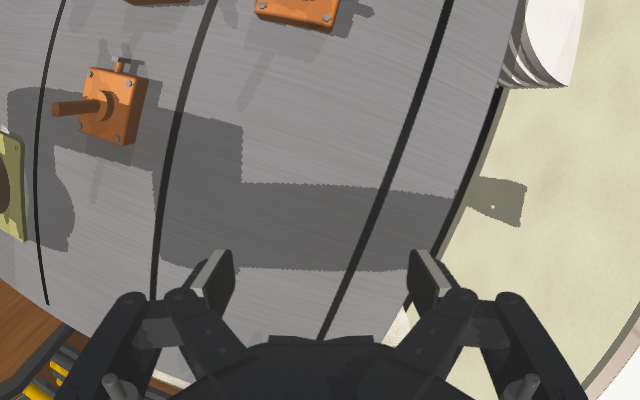

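The candidates for the winder in the top view are: yellow (381,155), brown (394,245), (464,242) and (387,317), and grey (344,203). Only the grey one carries the copper coil, so I choose that one. I'll check it in close crops.

Run:
```python
import cv2,numpy as np
t=cv2.imread("pics/top0.png"); s=cv2.imread("pics/side0.png")
r=lambda im,x,y,w,h,k:cv2.resize(im[y:y+h,x:x+w],None,fx=k,fy=k,interpolation=cv2.INTER_CUBIC)
a=np.hstack([r(t,310,170,66,60,6),r(s,285,145,66,60,6)])
b=np.hstack([r(t,140,180,100,95,4)[:380],r(s,280,290,100,95,4)[:380]])
cv2.imwrite("pics/cA.png",a);cv2.imwrite("pics/cB.png",b)
```

```text
(no output)
```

View pics/cA.png

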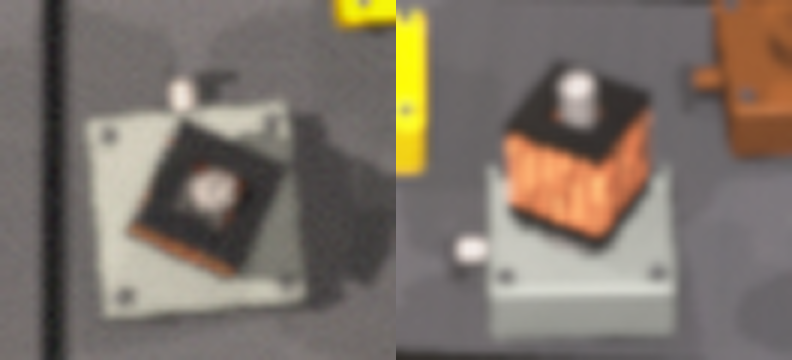

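View pics/cB.png

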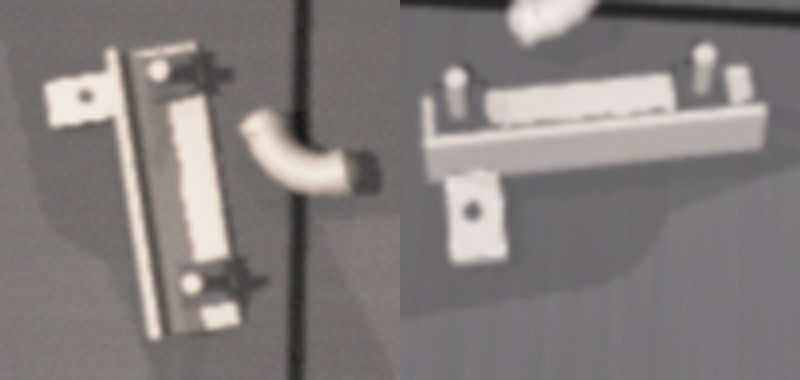

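```bash
cat > h.py <<'E'
import numpy as np,cv2
C={"side":(465.5962358,322.0897852,196.2648564,np.array([[-0.99784004,-0.04534501,0.04752979,0.41854823],[-0.06563529,0.71788793,-0.69305766,0.75633145],[-0.00269435,-0.69468032,-0.71931356,0.97103396]])),
"top":(491.161304,318.160472,206.3356898,np.array([[0.00195125,-0.99685388,0.07923719,0.39716375],[-0.99954962,-0.00431707,-0.02969707,-0.09943506],[0.02994571,-0.07914356,-0.99641334,1.32816034]]))}
def ray(n,p):
    f,cx,cy,M=C[n]; d=M[:,:3]@np.array([(p[0]-cx)/f,(p[1]-cy)/f,1]); return M[:,3],d
def onz(n,p,z):
    o,d=ray(n,p); return o+d*(z-o[2])/d[2]
def fish(s,p,z):
    M=np.array(s["cam_to_world"]); u=np.array([p[0]-s["cx"],p[1]-s["cy"]]); r=np.hypot(*u); th=r/s["fx"]
    d=M[:3,:3]@np.array([*(u/r*np.sin(th)),np.cos(th)]); return M[:3,3]+d*(z-M[2,3])/d[2]
E
python3 - <<'E'
from h import *
np.set_printoptions(precision=4,suppress=True)
def run(n,ps,z,ox,oy,k,sx=0):
    P=np.array([onz(n,(ox+(x-sx+.5)/k-.5,oy+(y+.5)/k-.5),z)[:2] for x,y in ps]); 
    d=np.diff(np.vstack([P,P[:1]]),axis=0); print(n,z,P.tolist() and P, "mean",P.mean(0),"len",np.hypot(*d.T),"ang",np.degrees(np.arctan2(d[:,1],d[:,0])))
run("top",[(185,120),(285,159),(238,268),(130,228)],.110,310,170,6)
run("side",[(560,65),(652,97),(598,160),(505,130)],.110,285,145,6,396)
run("top",[(88,118),(287,103),(305,300),(107,318)],.035,310,170,6)
run("top",[(212,188)],.130,310,170,6); run("side",[(578,82)],.130,285,145,6,396)
run("top",[(107,50),(150,338)],.04,140,180,4)
run("top",[(43,85),(50,127),(118,113)],.01,140,180,4)
run("side",[(428,180),(767,147)],0,280,290,4,400)
run("side",[(428,150),(767,112)],0.04,280,290,4,400)
run("side",[(452,263),(508,257),(503,174)],0.01,280,290,4,400)
E
```

```text
top 0.11 [[ 0.5363 -0.1913]
 [ 0.5202 -0.233 ]
 [ 0.4746 -0.2132]
 [ 0.4911 -0.1684]] mean [ 0.5055 -0.2015] len [0.0447 0.0497 0.0478 0.0507] ang [-111.1304  156.5515   69.8584  -26.9057]
side 0.11 [[ 0.5144 -0.2307]
 [ 0.4701 -0.2109]
 [ 0.492  -0.1667]
 [ 0.5359 -0.1841]] mean [ 0.5031 -0.1981] len [0.0485 0.0493 0.0472 0.0513] ang [ 155.9668   63.6569  -21.6256 -114.7327]
top 0.035 [[ 0.5455 -0.154 ]
 [ 0.5527 -0.2422]
 [ 0.4654 -0.2498]
 [ 0.4571 -0.1625]] mean [ 0.5052 -0.2021] len [0.0885 0.0876 0.0877 0.0888] ang [ -85.3606 -175.0448   95.3817    5.4572]
top 0.13 [[ 0.5061 -0.2008]] mean [ 0.5061 -0.2008] len [0.] ang [0.]
side 0.13 [[ 0.5031 -0.1965]] mean [ 0.5031 -0.1965] len [0.] ang [0.]
top 0.04 [[0.5351 0.2592]
 [0.3481 0.2267]] mean [0.4416 0.2429] len [0.1898 0.1898] ang [-170.1543    9.8457]
top 0.01 [[0.5147 0.3092]
 [0.4866 0.3038]
 [0.4961 0.2591]] mean [0.4991 0.2907] len [0.0286 0.0457 0.0534] ang [-169.0602  -77.9411   69.7062]
side 0 [[0.534  0.2583]
 [0.3433 0.2256]] mean [0.4387 0.2419] len [0.1935 0.1935] ang [-170.2813    9.7187]
side 0.04 [[0.5314 0.2612]
 [0.3463 0.2262]] mean [0.4388 0.2437] len [0.1884 0.1884] ang [-169.2873   10.7127]
side 0.01 [[0.5142 0.3107]
 [0.4843 0.3053]
 [0.4914 0.2571]] mean [0.4966 0.291 ] len [0.0303 0.0488 0.0582] ang [-169.888   -81.6302   66.9842]
```

Both views agree. The coil axis is at about (0.504,-0.200) with yaw about -23.7°. The fence yaw is about 10° and its origin is about (0.494,0.253), so the seated axis is at about (0.465,0.273). Next I move over the coil.

>>> send_rows(
  offset=[
    [4.8, -3.5, 0],
    [4.8, -3.5, 0],
    [4.8, -3.5, 0],
    [4.8, -3.5, 0],
    [4.8, -3.5, 0],
  ],
  roll=[0, 0, 0, 0, 0],
  claw=[1, 1, 1, 1, 1],
  force=60,
)

```text
t: 0.78
position: [0.3796, -0.3704, 0.221]
tool_rot: [-0.002, 0.988, 0.156, -0.0]
wrist_force: [0.6, -0.5, 0.8]
opening: 0.0856
```

```bash
cat >> h.py <<'E'
from scipy.spatial.transform import Rotation as R
def need(tx,ty,tz,yaw):
    from plant import ctrl
    s=ctrl.get_state(); q=s["tool_rot"]; Rm=R.from_quat([q[1],q[2],q[3],q[0]]).as_matrix()
    d=Rm.T@(np.array([tx,ty,tz])-s["position"]); y=np.degrees(np.arctan2(Rm[1,1],Rm[0,1])); 
    print("t",s["t"],"pos",s["position"].round(4),"yawY",y.round(2),"tilt",np.degrees(np.arccos(-Rm[2,2])).round(2),"open",round(s["opening"],4),"F",s["wrist_force"].round(1))
    print("offset cm",(100*d).round(2),"roll",round(-((yaw-y+90)%180-90),2)); return s
E
python3 - <<'E'
from h import *
need(.504,-.2,.223,-23.7)
E
```

```text
t 0.775 pos [ 0.3796 -0.3704  0.221 ] yawY -72.09 tilt 0.24 open 0.0856 F [ 0.6 -0.5  0.8]
offset cm [ 17.08 -12.38  -0.14] roll -48.39
```

>>> send_rows(
  offset=[
    [4.4, -3.2, 0],
    [4.4, -3.2, 0],
    [4.4, -3.2, 0],
    [4.4, -3.2, 0],
    [0, 0, 0],
  ],
  roll=[0, 0, 0, 0, -10],
  claw=[1, 1, 1, 1, 1],
)

```text
t: 1.4
position: [0.5118, -0.1841, 0.2206]
tool_rot: [-0.002, 0.969, 0.246, 0.0]
wrist_force: [0.2, 0.1, 0.3]
opening: 0.0855
```

>>> send_rows(
  offset=[
    [0, 0, 0],
    [0, 0, 0],
    [0, 0, 0],
    [0, 0, 0],
    [0, 0, 0],
  ],
  roll=[-10, -10, -10, -10, 0],
  claw=[1, 1, 1, 1, 1],
)

```text
t: 2.02
position: [0.5113, -0.1818, 0.2184]
tool_rot: [-0.004, 0.819, 0.573, -0.0]
wrist_force: [0.0, -0.2, -0.6]
opening: 0.0854
```

Run:
```python
from h import *
from plant import ctrl
need(.504,-.2,.223,-23.7)
s=ctrl.snapshot("wrist"); cv2.imwrite("pics/w1.png",s["color"]); np.save("w1.npy",s["cam_to_world"])
```

```text
t 2.025 pos [ 0.5113 -0.1818  0.2184] yawY -20.06 tilt 0.44 open 0.0854 F [ 0.  -0.2 -0.6]
offset cm [-1.96 -0.07 -0.46] roll 3.64
```

View pics/w1.png

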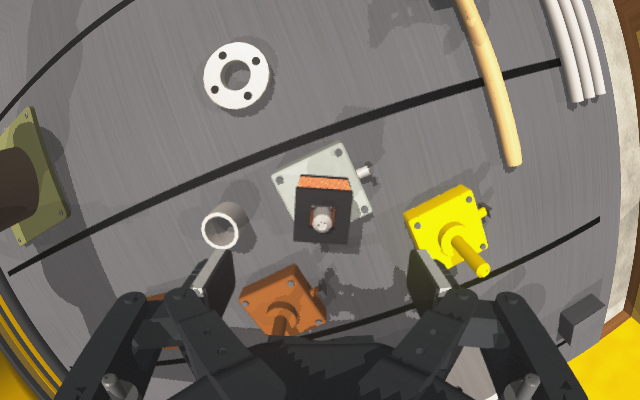

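The wrist view shows the grey winder with the coil centred near (322,215), between the jaws and nearly aligned. I'll measure the top cheek from this view.

Run:
```python
import cv2
t=cv2.imread("pics/w1.png"); cv2.imwrite("pics/w1c.png",cv2.resize(t[165:255,270:380],None,fx=6,fy=6,interpolation=cv2.INTER_CUBIC))
```

```text
(no output)
```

View pics/w1c.png

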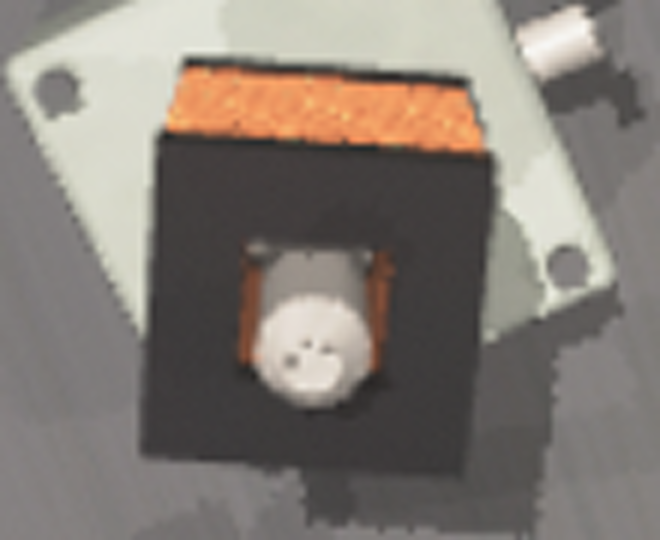

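Run:
```python
from h import *
np.set_printoptions(precision=4,suppress=True)
s=dict(cam_to_world=np.load("w1.npy"),fx=309.70691628693146,cx=320.4671593688174,cy=198.04058015038544)
F=lambda x,y,z:fish(s,(270+(x+.5)/6-.5,165+(y+.5)/6-.5),z)[:2]
P=np.array([F(*p,.11) for p in [(160,132),(494,153),(465,476),(140,457)]])
d=np.diff(np.vstack([P,P[:1]]),axis=0);print(P,P.mean(0),np.hypot(*d.T),np.degrees(np.arctan2(d[:,1],d[:,0])))
print(F(313,350,.13))
```

```text
[[ 0.4937 -0.1669]
 [ 0.5379 -0.1863]
 [ 0.5177 -0.2334]
 [ 0.4721 -0.2134]] [ 0.5053 -0.2   ] [0.0482 0.0512 0.0498 0.0513] [ -23.6975 -113.1939  156.3942   65.0556]
[ 0.5056 -0.1986]
```

>>> send_rows(
  offset=[
    [-1.95, 0, 0],
    [0, 0, 0],
    [0, 0, 3],
    [0, 0, 1],
    [0, 0, 0],
  ],
  roll=[0, 3.8, 0, 0, 0],
  claw=[1, 1, 1, 1, 1],
)

```text
t: 2.7
position: [0.5031, -0.2048, 0.1783]
tool_rot: [-0.003, 0.841, 0.54, -0.001]
wrist_force: [-0.1, -0.4, 1.0]
opening: 0.0853
```

Run:
```python
from h import *
need(.505,-.2,.084,-23.8)
```

```text
t 2.7 pos [ 0.5031 -0.2048  0.1783] yawY -24.57 tilt 0.32 open 0.0853 F [-0.1 -0.4  1. ]
offset cm [0.49 0.02 9.43] roll -0.77
```

>>> send_rows(
  offset=[
    [0.45, 0, 0],
    [0, 0, 0],
    [0, 0, 2],
    [0, 0, 2],
    [0, 0, 0],
  ],
  roll=[-0.8, 0, 0, 0, 0],
  claw=[1, 1, 1, 1, 1],
)

```text
t: 3.32
position: [0.5061, -0.2009, 0.1382]
tool_rot: [-0.001, 0.837, 0.547, 0.0]
wrist_force: [-0.1, 0.1, -0.0]
opening: 0.0855
```

Run:
```python
from h import *
need(.505,-.2,.084,-23.8)
from plant import ctrl
s=ctrl.snapshot("wrist"); cv2.imwrite("pics/w2.png",s["color"])
```

```text
t 3.325 pos [ 0.5061 -0.2009  0.1382] yawY -23.72 tilt 0.13 open 0.0855 F [-0.1  0.1 -0. ]
offset cm [ 0.03 -0.12  5.42] roll 0.08
```

View pics/w2.png

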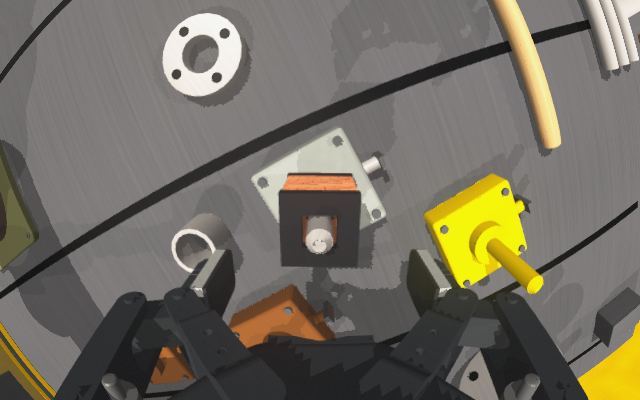

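The coil is centred between the jaws (cheek columns 280–360) and square to them. I'll descend and close.

>>> send_rows(
  offset=[
    [0, -0.1, 2],
    [0, 0, 2],
    [0, 0, 1],
    [0, 0, 0.4],
    [0, 0, 0],
  ],
  roll=[0, 0, 0, 0, 0],
  claw=[1, 1, 1, 1, 1],
)

```text
t: 4.0
position: [0.5063, -0.2009, 0.0828]
tool_rot: [0.0, 0.837, 0.547, 0.001]
wrist_force: [-0.2, 0.0, -0.4]
opening: 0.0852
```

Run:
```python
from h import *
need(.505,-.2,.084,-23.8)
```

```text
t 4.0 pos [ 0.5063 -0.2009  0.0828] yawY -23.71 tilt 0.15 open 0.0852 F [-0.2  0.  -0.4]
offset cm [ 0.03 -0.15 -0.12] roll 0.09
```

>>> send_rows(
  offset=[
    [0, 0, 0],
    [0, 0, 0],
    [0, 0, 0],
    [0, 0, 0],
    [0, 0, 0],
  ],
  roll=[0, 0, 0, 0, 0],
  claw=[0.7, 0.62, 0.3, 0, 0],
  force=80,
)

```text
t: 4.62
position: [0.5072, -0.2013, 0.0847]
tool_rot: [0.002, 0.837, 0.547, 0.002]
wrist_force: [-0.2, 0.3, 0.6]
opening: 0.048
```

Run:
```python
from h import *
need(.505,-.2,.084,-23.8)
```

```text
t 4.625 pos [ 0.5072 -0.2013  0.0847] yawY -23.71 tilt 0.29 open 0.048 F [-0.2  0.3  0.6]
offset cm [ 0.03 -0.25  0.07] roll 0.09
```

>>> send_rows(
  offset=[
    [0, 0, 0],
    [0, 0, -1],
    [0, 0, -2],
    [0, 0, -2],
    [0, 0, 0],
  ],
  roll=[0, 0, 0, 0, 0],
  claw=[0, 0, 0, 0, 0],
)

```text
t: 5.25
position: [0.5046, -0.2001, 0.1329]
tool_rot: [-0.001, 0.837, 0.547, 0.0]
wrist_force: [-0.3, -0.7, -5.4]
opening: 0.048
```

Run:
```python
from h import *
need(.505,-.2,.23,-23.8)
from plant import ctrl
s=ctrl.snapshot("wrist"); cv2.imwrite("pics/w3.png",s["color"])
```

```text
t 5.25 pos [ 0.5046 -0.2001  0.1329] yawY -23.71 tilt 0.13 open 0.048 F [-0.3 -0.7 -5.4]
offset cm [ 0.04  0.02 -9.71] roll 0.09
```

View pics/w3.png

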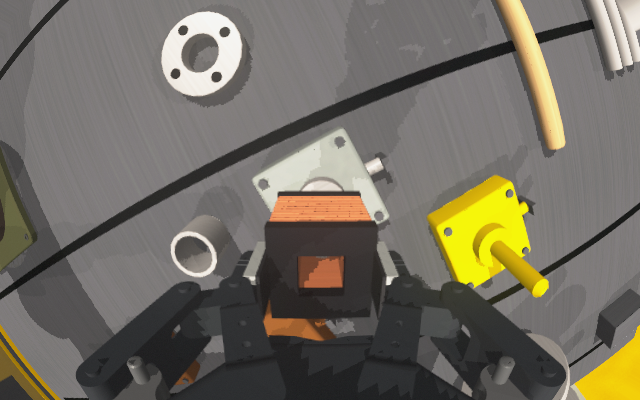

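The coil is held square in the jaws (about 5 N on the wrist) and is rising off the spindle. I'll keep lifting straight up.

>>> send_rows(
  offset=[
    [0, 0, -2.5],
    [0, 0, -3],
    [0, 0, -3],
    [0, 0, -1.5],
    [0, 0, 0],
  ],
  roll=[0, 0, 0, 0, 0],
  claw=[0, 0, 0, 0, 0],
)

```text
t: 5.92
position: [0.5021, -0.199, 0.2252]
tool_rot: [-0.006, 0.837, 0.547, -0.002]
wrist_force: [-0.5, 0.4, -5.3]
opening: 0.0483
```

Run:
```python
from h import *
need(.463,.277,.23,10)
```

```text
t 5.925 pos [ 0.5021 -0.199   0.2252] yawY -23.73 tilt 0.68 open 0.0483 F [-0.5  0.4 -5.3]
offset cm [ 42.01 -22.74  -0.1 ] roll -33.73
```

>>> send_rows(
  offset=[
    [4.4, -2.4, 0],
    [4.4, -2.4, 0],
    [4.4, -2.4, 0],
    [4.4, -2.4, 0],
    [4.4, -2.4, 0],
  ],
  roll=[0, 0, 0, 0, 0],
  claw=[0, 0, 0, 0, 0],
)

```text
t: 6.55
position: [0.4765, 0.0552, 0.2165]
tool_rot: [-0.011, 0.84, 0.543, -0.007]
wrist_force: [1.2, 0.3, -5.4]
opening: 0.0476
```

>>> send_rows(
  offset=[
    [4.4, -2.4, 0],
    [4.4, -2.4, 0],
    [4, -2.4, 0],
    [3, -1.5, 0],
    [0, 0, 0],
  ],
  roll=[0, 0, 0, 0, 0],
  claw=[0, 0, 0, 0, 0],
)

```text
t: 7.18
position: [0.4548, 0.2424, 0.2072]
tool_rot: [-0.013, 0.838, 0.545, -0.014]
wrist_force: [0.1, -0.5, -4.4]
opening: 0.0479
```

>>> send_rows(
  offset=[
    [0, 0, 0],
    [0, 0, 0],
    [0, 0, 0],
    [0, 0, 0],
    [0, 0, 0],
  ],
  roll=[-8, -8, -8, -8, 0],
  claw=[0, 0, 0, 0, 0],
)

```text
t: 7.8
position: [0.4511, 0.2378, 0.1975]
tool_rot: [-0.019, 0.65, 0.76, -0.017]
wrist_force: [-0.2, -0.5, -5.0]
opening: 0.0479
```

Run:
```python
from h import *
need(.451,.283,.12,10)
from plant import ctrl
s=ctrl.snapshot("wrist"); cv2.imwrite("pics/w4.png",s["color"]); np.save("w4.npy",s["cam_to_world"])
s=ctrl.snapshot("top"); cv2.imwrite("pics/t4.png",s["color"])
```

```text
t 7.8 pos [0.4511 0.2378 0.1975] yawY 8.95 tilt 2.95 open 0.0479 F [-0.2 -0.5 -5. ]
offset cm [4.42 1.09 7.73] roll -1.05
```

View pics/w4.png

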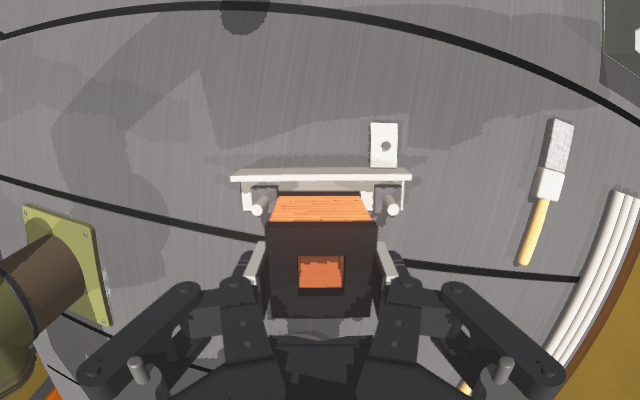

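View pics/t4.png

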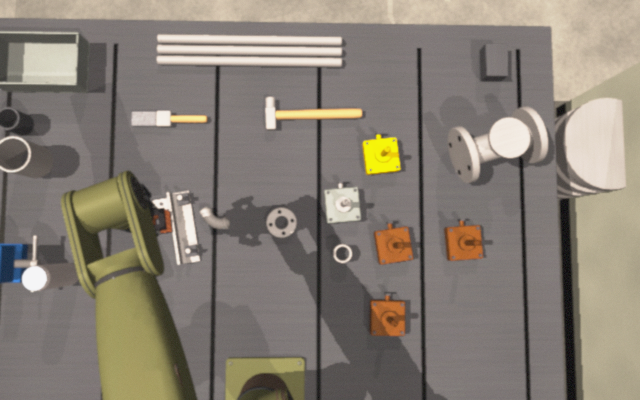

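The fence, the stop (384,145) and the bolts are clearly visible in the wrist view, and the stop lies on the far side as expected. Tool tilt has drifted to 2.95°, so I'll measure its direction and refine the fence position.

Run:
```python
from h import *
np.set_printoptions(precision=4,suppress=True)
t=cv2.imread("pics/w4.png"); cv2.imwrite("pics/w4c.png",cv2.resize(t[110:220,220:420],None,fx=4,fy=4,interpolation=cv2.INTER_CUBIC))
from plant import ctrl
q=ctrl.get_state()["tool_rot"]; print(R.from_quat([q[1],q[2],q[3],q[0]]).as_matrix())
```

```text
[[-0.1547  0.9866 -0.0512]
 [ 0.9879  0.1548 -0.0016]
 [ 0.0063 -0.0508 -0.9987]]
```

View pics/w4c.png

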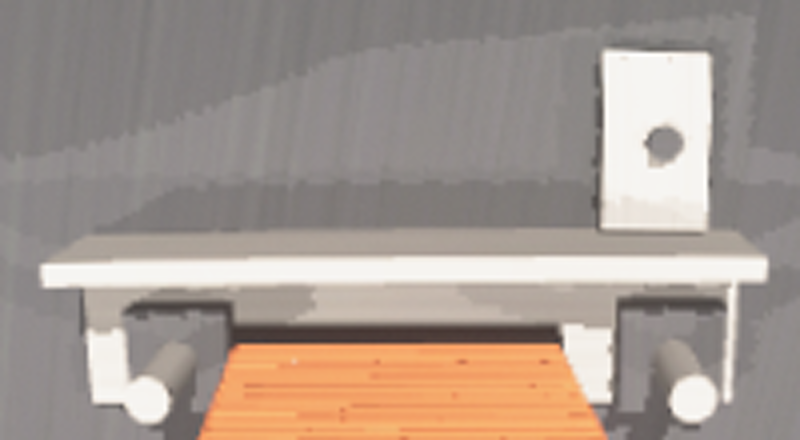

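Run:
```python
from h import *
np.set_printoptions(precision=4,suppress=True)
s=dict(cam_to_world=np.load("w4.npy"),fx=309.70691628693146,cx=320.4671593688174,cy=198.04058015038544)
F=lambda x,y,z:fish(s,(220+(x+.5)/4-.5,110+(y+.5)/4-.5),z)[:2]
def seg(ps,z):
    P=np.array([F(*p,z) for p in ps]); d=np.diff(P,axis=0); print(z,P.tolist(),np.hypot(*d.T),np.degrees(np.arctan2(d[:,1],d[:,0])))
seg([(42,264),(768,256)],.04)
seg([(85,234),(735,230)],0)
seg([(603,50),(710,52),(707,230),(601,228),(603,50)],.01)
```

```text
0.04 [[0.34781240043764694, 0.22806103434029723], [0.5347234865354997, 0.26166952895180773]] [0.1899] [10.1934]
0 [[0.34749325340654835, 0.22829197258092662], [0.5346123580609552, 0.26079862502284]] [0.1899] [9.8552]
0.01 [[0.48614048679782246, 0.3045497668037062], [0.5152468589183921, 0.3096201137709051], [0.5241782370390748, 0.2608110309841621], [0.4945610440619367, 0.25602419430759277], [0.48614048679782246, 0.3045497668037062]] [0.0295 0.0496 0.03   0.0493] [   9.8818  -79.6304 -170.819    99.8444]
```

Run:
```python
from h import *
need(.4487,.2868,.198,10)
```

```text
t 7.9 pos [0.4511 0.238  0.1978] yawY 8.92 tilt 2.93 open 0.0483 F [-0.7 -0.  -4.9]
offset cm [ 4.86  0.52 -0.01] roll -1.08
```

>>> send_rows(
  offset=[
    [2.5, 0.3, 0],
    [2.3, 0.2, 0],
    [0, 0, 2],
    [0, 0, 2],
    [0, 0, 1],
  ],
  roll=[-1, 0, 0, 0, 0],
  claw=[0, 0, 0, 0, 0],
)

```text
t: 8.52
position: [0.4457, 0.2847, 0.1441]
tool_rot: [-0.018, 0.647, 0.762, -0.018]
wrist_force: [-0.3, -0.1, -5.6]
opening: 0.048
```

Run:
```python
from h import *
need(.4487,.2868,.04,10)
```

```text
t 8.525 pos [0.4457 0.2847 0.1441] yawY 9.41 tilt 2.97 open 0.048 F [-0.3 -0.1 -5.6]
offset cm [ 0.11  0.87 10.38] roll -0.59
```

>>> send_rows(
  offset=[
    [0.1, 0.5, 2],
    [0, 0.1, 2],
    [0, 0.1, 2],
    [0, 0, 1.5],
    [0, 0, 0.5],
  ],
  roll=[-0.6, 0, 0, 0, 0],
  claw=[0, 0, 0, 0, 0],
)

```text
t: 9.15
position: [0.4474, 0.2831, 0.0583]
tool_rot: [-0.019, 0.644, 0.764, -0.02]
wrist_force: [-0.4, -0.9, -5.5]
opening: 0.0477
```

Run:
```python
from h import *
need(.4487,.2868,.04,10)
from plant import ctrl
s=ctrl.snapshot("wrist"); cv2.imwrite("pics/w5.png",s["color"])
s=ctrl.snapshot("side"); cv2.imwrite("pics/s5.png",cv2.resize(s["color"][230:380,220:440],None,fx=3.5,fy=3.5))
```

```text
t 9.15 pos [0.4474 0.2831 0.0583] yawY 9.74 tilt 3.15 open 0.0477 F [-0.4 -0.9 -5.5]
offset cm [0.34 0.29 1.82] roll -0.26
```

View pics/w5.png

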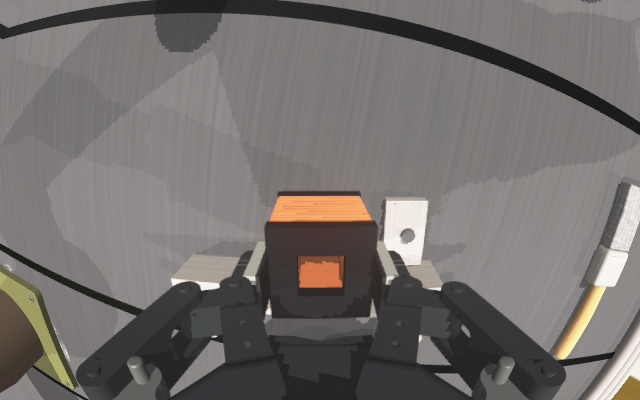

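View pics/s5.png

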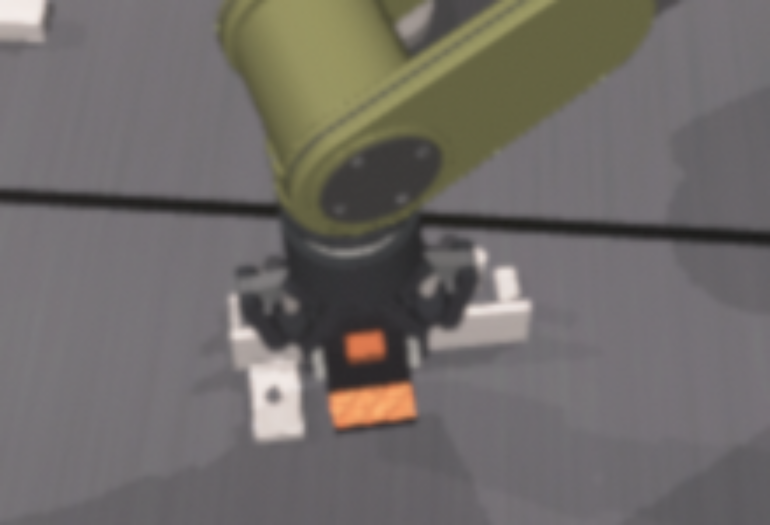

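>>> send_rows(
  offset=[
    [0, 0, 0.8],
    [0, 0, 0.5],
    [0, 0, 0.3],
    [0, 0, 0.2],
    [0, 0, 0],
  ],
  roll=[-0.3, 0, 0, 0, 0],
  claw=[0, 0, 0, 0, 0],
)

```text
t: 9.88
position: [0.4485, 0.2842, 0.0423]
tool_rot: [-0.018, 0.642, 0.766, -0.018]
wrist_force: [-0.1, -0.1, -5.2]
opening: 0.0478
```

```bash
cat >> h.py <<'E'
def ff():
    from plant import ctrl
    s=ctrl.get_state(); a=np.radians(10); ex=np.array([np.cos(a),np.sin(a)]); ey=np.array([-ex[1],ex[0]])
    q=s["tool_rot"]; Rm=R.from_quat([q[1],q[2],q[3],q[0]]).as_matrix()
    p=s["position"]-.0*Rm[:,2]; d=p[:2]-[.495,.2543]; F=s["wrist_force"]
    print("t",s["t"],"fence xy mm",(1000*np.array([d@ex,d@ey])).round(1),"z",round(1000*p[2],1),"Ffence",round(float(F[:2]@ex),1),round(float(F[:2]@ey),1),"Fz",round(float(F[2]),1),"Y",Rm[:,1].round(3),"Z",Rm[:,2].round(3),"open",round(s["opening"],4),"T",s["torque"].round(2))
E
python3 - <<'E'
from h import *
need(.4487,.2868,.04,10)
ff()
E
```

```text
t 9.875 pos [0.4485 0.2842 0.0423] yawY 10.08 tilt 2.85 open 0.0478 F [-0.1 -0.1 -5.2]
offset cm [0.25 0.08 0.23] roll 0.08
t 9.875 fence xy mm [-40.6  37.6] z 42.3 Ffence -0.1 -0.1 Fz -5.2 Y [ 0.983  0.175 -0.049] Z [-0.05  -0.004 -0.999] open 0.0478 T [ 0.   -0.02 -0.01]
```

>>> send_rows(
  offset=[
    [0, 0, 0.5],
    [0, 0, 0.4],
    [0, 0, 0.4],
    [0, 0, 0.3],
    [0, 0, 0.3],
  ],
  roll=[0, 0, 0, 0, 0],
  claw=[0, 0, 0, 0, 0],
)

```text
t: 10.5
position: [0.4489, 0.2848, 0.0361]
tool_rot: [-0.019, 0.642, 0.766, -0.021]
wrist_force: [-6.9, -5.4, 13.5]
opening: 0.0478
```

Run:
```python
from h import *
ff()
```

```text
t 10.5 fence xy mm [-40.1  38. ] z 36.1 Ffence -7.7 -4.1 Fz 13.5 Y [ 0.983  0.175 -0.055] Z [-0.055 -0.008 -0.998] open 0.0478 T [-0.82  1.42 -0.03]
```

The coil touches the table (Fz about 13 N). I'll drag it lightly toward fence -x while pressing, so that friction levels the 3° tool tilt.

>>> send_rows(
  offset=[
    [0, -0.5, 0.2],
    [0, -0.5, 0.2],
    [0, -0.5, 0.2],
    [0, -0.5, 0.2],
    [0, -0.5, 0.2],
  ],
  roll=[0, 0, 0, 0, 0],
  claw=[0, 0, 0, 0, 0],
)

```text
t: 11.12
position: [0.4347, 0.2843, 0.0355]
tool_rot: [-0.011, 0.642, 0.767, -0.008]
wrist_force: [5.9, 0.6, 3.4]
opening: 0.0481
```

Run:
```python
from h import *
ff()
```

```text
t 11.125 fence xy mm [-54.2  40. ] z 35.5 Ffence 5.9 -0.5 Fz 3.4 Y [ 0.984  0.176 -0.026] Z [-0.027  0.002 -1.   ] open 0.0481 T [ 0.01 -1.35 -0.05]
```

Tilt has halved, from .055 to .027. Once more.

>>> send_rows(
  offset=[
    [0, -0.4, 0.2],
    [0, -0.5, 0.2],
    [0, -0.5, 0.2],
    [0, -0.4, 0.2],
    [0, -0.2, 0.1],
  ],
  roll=[0, 0, 0, 0, 0],
  claw=[0, 0, 0, 0, 0],
)

```text
t: 11.75
position: [0.425, 0.2843, 0.0349]
tool_rot: [-0.003, 0.641, 0.768, 0.004]
wrist_force: [3.8, -1.0, 2.1]
opening: 0.0479
```

Run:
```python
from h import *
ff()
```

```text
t 11.75 fence xy mm [-63.7  41.7] z 34.9 Ffence 3.6 -1.7 Fz 2.1 Y [0.984 0.178 0.002] Z [-0.     0.011 -1.   ] open 0.0479 T [-0.23 -1.1   0.03]
```

>>> send_rows(
  offset=[
    [0, 0, -0.6],
    [0, 1, -0.2],
    [-0.4, 1, -0.1],
    [-0.4, 1, -0.1],
    [0, 0.4, -0.1],
  ],
  roll=[0, 0, 0, 0, 0],
  claw=[0, 0, 0, 0, 0],
)

```text
t: 12.38
position: [0.4541, 0.2791, 0.0388]
tool_rot: [-0.008, 0.641, 0.767, -0.005]
wrist_force: [0.4, -0.3, -5.8]
opening: 0.048
```

Run:
```python
from h import *
ff()
```

```text
t 12.375 fence xy mm [-36.   31.6] z 38.8 Ffence 0.3 -0.4 Fz -5.8 Y [ 0.984  0.178 -0.018] Z [-0.019  0.004 -1.   ] open 0.048 T [-0.06 -0.01  0.06]
```

>>> send_rows(
  offset=[
    [0, 0.5, -0.1],
    [0, 0.5, 0],
    [0, 0, 0],
    [0, 0, 0.1],
    [0, 0, 0.1],
  ],
  roll=[0, 0, 0, 0, 0],
  claw=[0, 0, 0, 0, 0],
)

```text
t: 13.0
position: [0.4645, 0.2811, 0.0373]
tool_rot: [-0.009, 0.641, 0.767, -0.005]
wrist_force: [-0.7, 0.3, -5.1]
opening: 0.0483
```

Run:
```python
from h import *
ff()
from plant import ctrl
for n in("side","wrist"):
  s=ctrl.snapshot(n); cv2.imwrite(f"pics/{n}6.png",s["color"])
cv2.imwrite("pics/s6.png",cv2.resize(cv2.imread("pics/side6.png")[280:370,260:380],None,fx=6,fy=6,interpolation=cv2.INTER_CUBIC))
```

```text
t 13.0 fence xy mm [-25.4  31.7] z 37.3 Ffence -0.6 0.4 Fz -5.1 Y [ 0.984  0.177 -0.019] Z [-0.02   0.004 -1.   ] open 0.0483 T [-0.03 -0.04 -0.04]
```

View pics/s6.png

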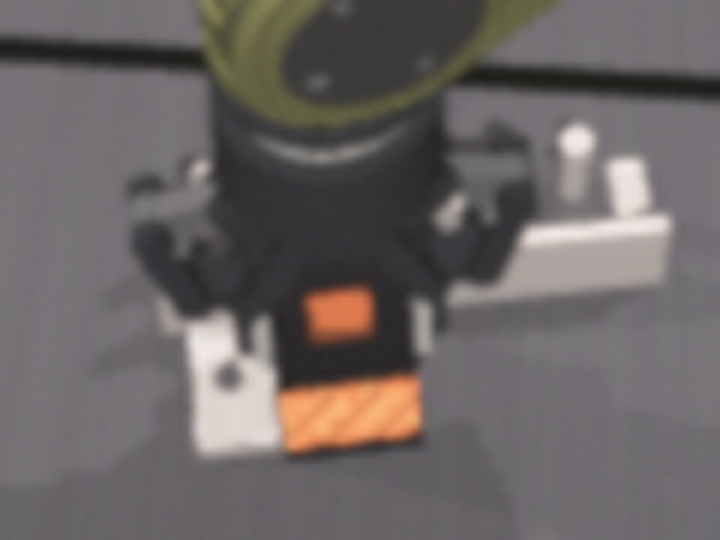

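View pics/wrist6.png

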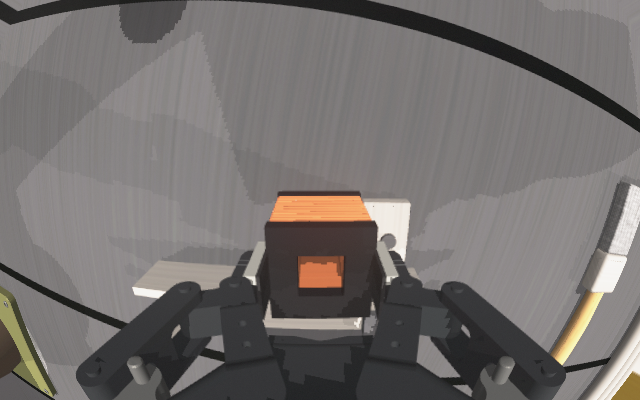

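The coil sits right beside the stop at x ≈ -25.4, about 2 mm above the table. I'll set it down and slide it to the fence.

>>> send_rows(
  offset=[
    [0, 0, 0.2],
    [0, 0, 0.2],
    [-0.3, 0, 0.2],
    [-0.3, 0, 0.1],
    [-0.3, 0, 0.1],
  ],
  roll=[0, 0, 0, 0, 0],
  claw=[0, 0, 0, 0, 0],
  force=100,
)

```text
t: 13.72
position: [0.4667, 0.2772, 0.0359]
tool_rot: [-0.012, 0.642, 0.767, -0.001]
wrist_force: [-6.5, 6.6, 3.3]
opening: 0.0474
```

Run:
```python
from h import *
ff()
```

```text
t 13.725 fence xy mm [-23.9  27.5] z 35.9 Ffence -5.2 7.6 Fz 3.3 Y [ 0.984  0.177 -0.017] Z [-0.02   0.013 -1.   ] open 0.0474 T [1.36 1.09 0.17]
```

>>> send_rows(
  offset=[
    [-0.3, -0.1, 0.1],
    [-0.3, -0.1, 0.1],
    [-0.3, 0, 0.1],
    [-0.3, 0, 0.2],
    [-0.3, 0, 0.2],
  ],
  roll=[0, 0, 0, 0, 0],
  claw=[0, 0, 0, 0, 0],
)

```text
t: 14.35
position: [0.4669, 0.2756, 0.0359]
tool_rot: [-0.021, 0.642, 0.766, 0.009]
wrist_force: [-9.2, 10.9, 9.2]
opening: 0.0473
```

Run:
```python
from h import *
ff()
```

```text
t 14.35 fence xy mm [-24.   25.9] z 35.9 Ffence -7.2 12.3 Fz 9.2 Y [ 0.985  0.175 -0.013] Z [-0.02   0.041 -0.999] open 0.0473 T [1.37 1.66 0.18]
```

Pushing into the fence makes the tool lean (.041). I'll drag back away from the fence under light pressure to level it before the final push.

>>> send_rows(
  offset=[
    [0.4, -0.2, 0.1],
    [0.4, -0.1, 0.2],
    [0.4, -0.1, 0.2],
    [0.4, 0, 0.2],
    [0.3, 0, 0.2],
  ],
  roll=[0, 0, 0, 0, 0],
  claw=[0, 0, 0, 0, 0],
)

```text
t: 14.98
position: [0.4652, 0.2843, 0.0352]
tool_rot: [-0.01, 0.641, 0.768, 0.002]
wrist_force: [-6.4, -14.6, 18.0]
opening: 0.0475
```

Run:
```python
from h import *
ff()
```

```text
t 14.975 fence xy mm [-24.2  34.7] z 35.2 Ffence -8.8 -13.3 Fz 18.0 Y [ 0.984  0.179 -0.01 ] Z [-0.013  0.015 -1.   ] open 0.0475 T [-2.9   0.86 -0.3 ]
```

>>> send_rows(
  offset=[
    [0.3, -0.3, 0.1],
    [0.4, -0.3, 0.1],
    [0.4, -0.3, 0.1],
    [0.3, -0.3, 0.1],
    [0.2, -0.2, 0.1],
  ],
  roll=[0, 0, 0, 0, 0],
  claw=[0, 0, 0, 0, 0],
)

```text
t: 15.6
position: [0.4562, 0.2964, 0.0349]
tool_rot: [-0.002, 0.64, 0.768, 0.007]
wrist_force: [2.7, -5.5, 5.1]
opening: 0.0476
```

Run:
```python
from h import *
ff()
```

```text
t 15.6 fence xy mm [-30.9  48.2] z 34.9 Ffence 1.7 -5.9 Fz 5.1 Y [0.984 0.179 0.008] Z [ 0.005  0.013 -1.   ] open 0.0476 T [-1.15 -0.77 -0.11]
```

>>> send_rows(
  offset=[
    [0, 0, -0.5],
    [-0.7, 0.1, -0.1],
    [-0.7, 0.2, -0.1],
    [-0.6, 0.1, -0.1],
    [0, 0, 0],
  ],
  roll=[0, 0, 0, 0, 0],
  claw=[0, 0, 0, 0, 0],
)

```text
t: 16.23
position: [0.4586, 0.2753, 0.0375]
tool_rot: [-0.006, 0.641, 0.768, 0.002]
wrist_force: [0.3, 0.1, -5.6]
opening: 0.0474
```

Run:
```python
from h import *
ff()
```

```text
t 16.225 fence xy mm [-32.2  27. ] z 37.5 Ffence 0.3 0.0 Fz -5.6 Y [ 0.984  0.179 -0.005] Z [-0.007  0.011 -1.   ] open 0.0474 T [-0.02  0.    0.04]
```

>>> send_rows(
  offset=[
    [0, 0.35, -0.1],
    [0, 0.3, -0.1],
    [0, 0, 0.1],
    [0, 0, 0.1],
    [0, 0, 0.1],
  ],
  roll=[0, 0, 0, 0, 0],
  claw=[0, 0, 0, 0, 0],
)

```text
t: 16.85
position: [0.4656, 0.2769, 0.0366]
tool_rot: [-0.006, 0.641, 0.768, 0.002]
wrist_force: [0.5, 0.4, -5.5]
opening: 0.0475
```

Run:
```python
from h import *
ff()
```

```text
t 16.85 fence xy mm [-25.   27.4] z 36.6 Ffence 0.5 0.3 Fz -5.5 Y [ 0.984  0.179 -0.004] Z [-0.006  0.012 -1.   ] open 0.0475 T [-0.   -0.01  0.05]
```

>>> send_rows(
  offset=[
    [-0.15, -0.05, 0],
    [-0.15, 0, 0],
    [-0.1, 0, 0.1],
    [0, 0, 0.2],
    [0, 0, 0.2],
  ],
  roll=[0, 0, 0, 0, 0],
  claw=[0, 0, 0, 0, 0],
)

```text
t: 17.48
position: [0.4656, 0.2758, 0.0353]
tool_rot: [-0.009, 0.641, 0.767, 0.004]
wrist_force: [-7.7, -1.8, 12.8]
opening: 0.0476
```

Run:
```python
from h import *
ff()
```

```text
t 17.475 fence xy mm [-25.2  26.3] z 35.3 Ffence -7.9 -0.5 Fz 12.8 Y [ 0.984  0.178 -0.005] Z [-0.008  0.017 -1.   ] open 0.0476 T [-0.51  1.4  -0.1 ]
```

>>> send_rows(
  offset=[
    [-0.2, -0.1, 0],
    [-0.2, 0, 0],
    [-0.2, 0, 0.1],
    [-0.3, 0, 0.2],
    [-0.4, 0, 0.3],
  ],
  roll=[0, 0, 0, 0, 0],
  claw=[0, 0, 0, 0, 0],
)

```text
t: 18.1
position: [0.4659, 0.2754, 0.0357]
tool_rot: [-0.018, 0.643, 0.765, 0.014]
wrist_force: [-14.6, 14.5, 17.7]
opening: 0.0473
```

Run:
```python
from h import *
ff()
from plant import ctrl
for n in("side","wrist","top"):
  s=ctrl.snapshot(n); cv2.imwrite(f"pics/{n}7.png",s["color"])
ff()
a=cv2.resize(cv2.imread("pics/side7.png")[290:365,265:365],None,fx=4,fy=4,interpolation=cv2.INTER_CUBIC)
b=cv2.resize(cv2.imread("pics/wrist7.png")[180:340,220:420],(400,300),interpolation=cv2.INTER_CUBIC)
cv2.imwrite("pics/c7.png",np.hstack([a,b]))
```

```text
t 18.1 fence xy mm [-25.   25.8] z 35.7 Ffence -11.8 16.8 Fz 17.7 Y [ 0.985  0.172 -0.002] Z [-0.01   0.044 -0.999] open 0.0473 T [ 2.04  2.5  -0.02]
t 18.25 fence xy mm [-25.   25.8] z 35.8 Ffence -11.0 15.7 Fz 13.1 Y [ 0.985  0.173 -0.002] Z [-0.01   0.044 -0.999] open 0.0472 T [1.88 2.12 0.04]
```

View pics/c7.png

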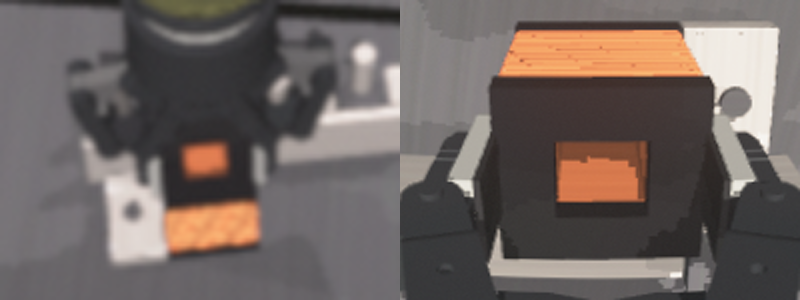

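All the numbers are inside the limits, but the tool leans .044 rad toward the fence, against a limit of .08. There is time to improve that: drag out, over-correct the lean, then push again in fewer rows.

>>> send_rows(
  offset=[
    [0.4, -0.2, 0.1],
    [0.4, -0.1, 0.3],
    [0.4, -0.1, 0.3],
    [0.4, 0, 0.3],
    [0.4, 0, 0.3],
  ],
  roll=[0, 0, 0, 0, 0],
  claw=[0, 0, 0, 0, 0],
  force=120,
)

```text
t: 18.88
position: [0.4648, 0.2853, 0.0351]
tool_rot: [-0.006, 0.641, 0.768, 0.005]
wrist_force: [-10.4, -22.0, 26.6]
opening: 0.0477
```

Run:
```python
from h import *
ff()
```

```text
t 18.875 fence xy mm [-24.4  35.8] z 35.1 Ffence -14.1 -19.9 Fz 26.6 Y [0.984 0.179 0.   ] Z [-0.003  0.016 -1.   ] open 0.0477 T [-4.09  1.55 -0.42]
```

>>> send_rows(
  offset=[
    [0.4, -0.1, 0.3],
    [0.4, -0.1, 0.3],
    [0.4, -0.1, 0.3],
    [0.4, -0.1, 0.3],
    [0.4, -0.1, 0.3],
  ],
  roll=[0, 0, 0, 0, 0],
  claw=[0, 0, 0, 0, 0],
)

```text
t: 19.5
position: [0.4647, 0.2861, 0.0356]
tool_rot: [0.009, 0.64, 0.768, -0.009]
wrist_force: [-6.8, -16.8, 21.2]
opening: 0.0474
```

Run:
```python
from h import *
ff()
```

```text
t 19.5 fence xy mm [-24.3  36.5] z 35.6 Ffence -9.6 -15.3 Fz 21.2 Y [ 0.984  0.18  -0.002] Z [ 0.002 -0.025 -1.   ] open 0.0474 T [-2.99  0.89 -0.38]
```

The lean is now over-corrected to -.025, and table friction turns out to be high (about 0.7). So I'll seat against the fence first with little weight on the table, then press down. First, lift and fly in.

>>> send_rows(
  offset=[
    [0, 0, -0.5],
    [-0.3, -0.1, -0.2],
    [-0.4, 0, -0.1],
    [-0.3, 0, 0],
    [0, 0, 0],
  ],
  roll=[0.3, 0, 0, 0, 0],
  claw=[0, 0, 0, 0, 0],
)

```text
t: 20.12
position: [0.4643, 0.2757, 0.0416]
tool_rot: [0.007, 0.643, 0.766, -0.009]
wrist_force: [-0.7, 3.2, -2.7]
opening: 0.047
```

Run:
```python
from h import *
ff()
```

```text
t 20.125 fence xy mm [-26.5  26.4] z 41.6 Ffence -0.1 3.3 Fz -2.7 Y [ 0.985  0.173 -0.004] Z [-0.    -0.023 -1.   ] open 0.047 T [0.39 0.02 0.01]
```

>>> send_rows(
  offset=[
    [0.1, 0.05, 0.2],
    [0, 0.05, 0.2],
    [0, 0, 0.1],
    [0, 0, 0.1],
    [-0.1, 0, 0.1],
  ],
  roll=[0, 0, 0, 0, 0],
  claw=[0, 0, 0, 0, 0],
)

```text
t: 20.75
position: [0.465, 0.2755, 0.0356]
tool_rot: [0.007, 0.643, 0.766, -0.01]
wrist_force: [-5.8, 2.0, 4.4]
opening: 0.0472
```

Run:
```python
from h import *
ff()
```

```text
t 20.75 fence xy mm [-25.9  26.1] z 35.6 Ffence -5.4 3.0 Fz 4.4 Y [ 0.985  0.173 -0.007] Z [-0.003 -0.025 -1.   ] open 0.0472 T [0.62 0.96 0.11]
```

>>> send_rows(
  offset=[
    [-0.3, 0, 0],
    [-0.3, 0, 0],
    [-0.4, 0, 0.1],
    [-0.5, 0, 0.2],
    [-0.5, 0, 0.25],
  ],
  roll=[0, 0, 0, 0, 0],
  claw=[0, 0, 0, 0, 0],
)

```text
t: 21.38
position: [0.4657, 0.2753, 0.0354]
tool_rot: [-0.008, 0.646, 0.763, 0.005]
wrist_force: [-14.0, 16.0, 13.3]
opening: 0.0474
```

Run:
```python
from h import *
from plant import ctrl
ff()
for n in("side","wrist","top"):
  s=ctrl.snapshot(n); cv2.imwrite(f"pics/{n}8.png",s["color"])
  ff()
a=cv2.resize(cv2.imread("pics/side8.png")[290:365,265:365],None,fx=4,fy=4,interpolation=cv2.INTER_CUBIC)
b=cv2.resize(cv2.imread("pics/wrist8.png")[180:340,220:420],(400,300),interpolation=cv2.INTER_CUBIC)
cv2.imwrite("pics/c8.png",np.hstack([a,b]))
```

```text
t 21.375 fence xy mm [-25.2  25.8] z 35.4 Ffence -11.0 18.2 Fz 13.3 Y [ 0.986  0.166 -0.003] Z [-0.006  0.019 -1.   ] open 0.0474 T [2.5  2.28 0.11]
t 21.425 fence xy mm [-25.2  25.7] z 35.5 Ffence -9.6 19.7 Fz 9.7 Y [ 0.986  0.166 -0.002] Z [-0.006  0.019 -1.   ] open 0.0471 T [2.65 1.97 0.1 ]
t 21.475 fence xy mm [-25.2  25.7] z 35.5 Ffence -8.9 18.2 Fz 10.2 Y [ 0.986  0.166 -0.002] Z [-0.005  0.019 -1.   ] open 0.0474 T [2.58 1.96 0.17]
t 21.525 fence xy mm [-25.2  25.8] z 35.5 Ffence -9.3 18.0 Fz 9.0 Y [ 0.986  0.166 -0.002] Z [-0.005  0.018 -1.   ] open 0.0474 T [2.58 1.9  0.11]
```

View pics/c8.png

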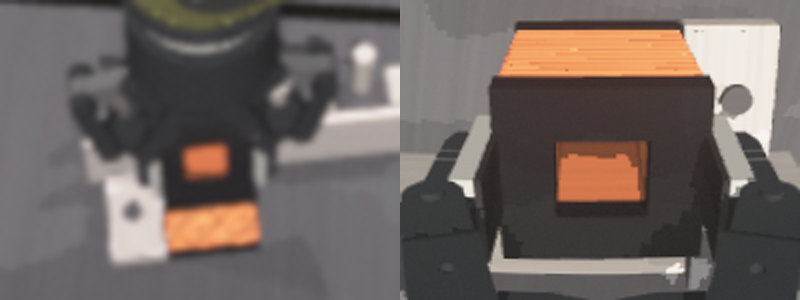

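View pics/top8.png

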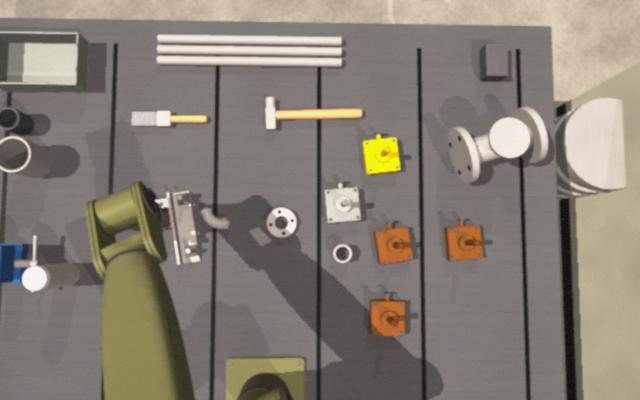

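Good state: tilt .019, Fy 18 N, Fz about 10 N, bystanders unmoved (same pixels as at the start). Friction could shift load between the table and the fence, so I'll finish with a slightly firmer diagonal push.

>>> send_rows(
  offset=[
    [0, -0.1, 0.1],
    [0, 0, 0.1],
    [-0.1, 0, 0.2],
    [-0.5, -0.1, 0.4],
    [-0.65, -0.1, 0.5],
  ],
  roll=[0, 0, 0, 0, 0],
  claw=[0, 0, 0, 0, 0],
)

```text
t: 22.15
position: [0.4659, 0.2754, 0.0357]
tool_rot: [-0.017, 0.648, 0.762, 0.014]
wrist_force: [-22.1, 24.2, 26.7]
opening: 0.0472
```

Run:
```python
from h import *
from plant import ctrl
ff()
for n in("side","wrist","side","wrist","top","wrist"):
  s=ctrl.snapshot(n); cv2.imwrite(f"pics/{n}9.png",s["color"])
  ff()
a=cv2.resize(cv2.imread("pics/side9.png")[290:365,265:365],None,fx=4,fy=4,interpolation=cv2.INTER_CUBIC)
b=cv2.resize(cv2.imread("pics/wrist9.png")[180:340,220:420],(400,300),interpolation=cv2.INTER_CUBIC)
cv2.imwrite("pics/c9.png",np.hstack([a,b]))
```

```text
t 22.15 fence xy mm [-25.   25.8] z 35.7 Ffence -17.5 27.7 Fz 26.7 Y [0.987 0.16  0.   ] Z [-0.007  0.044 -0.999] open 0.0472 T [3.88 3.52 0.24]
t 22.2 fence xy mm [-25.   25.9] z 35.7 Ffence -15.1 23.3 Fz 23.7 Y [0.987 0.161 0.   ] Z [-0.007  0.044 -0.999] open 0.0468 T [3.25 3.19 0.23]
t 22.25 fence xy mm [-25.   25.8] z 35.7 Ffence -15.2 22.6 Fz 24.6 Y [0.987 0.161 0.001] Z [-0.006  0.043 -0.999] open 0.0474 T [3.1  3.14 0.19]
t 22.3 fence xy mm [-25.   25.8] z 35.7 Ffence -15.5 22.9 Fz 24.2 Y [0.987 0.161 0.001] Z [-0.006  0.043 -0.999] open 0.047 T [3.04 3.12 0.23]
t 22.35 fence xy mm [-25.1  25.8] z 35.7 Ffence -13.7 22.1 Fz 24.1 Y [0.987 0.162 0.001] Z [-0.006  0.043 -0.999] open 0.0471 T [3.08 3.07 0.2 ]
t 22.4 fence xy mm [-25.1  25.9] z 35.7 Ffence -15.3 21.2 Fz 24.0 Y [0.987 0.162 0.001] Z [-0.006  0.043 -0.999] open 0.0473 T [3.02 3.09 0.21]
t 22.45 fence xy mm [-25.1  25.9] z 35.7 Ffence -14.8 22.4 Fz 23.6 Y [0.987 0.162 0.001] Z [-0.006  0.042 -0.999] open 0.0473 T [2.98 3.1  0.23]
```

View pics/c9.png

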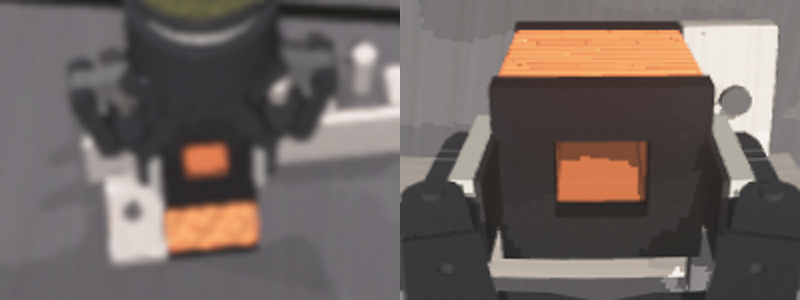

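The hold is steady, but the lean is back to .043. Table friction could also hide some of the fence force, since Fy 22 is less than the 29 total down. I'll repeat the levelling cycle and end with more into-fence push relative to down.

>>> send_rows(
  offset=[
    [0.4, -0.3, 0.1],
    [0.4, -0.2, 0.3],
    [0.4, -0.1, 0.3],
    [0.4, 0, 0.3],
    [0.4, 0, 0.3],
  ],
  roll=[-0.7, 0, 0, 0, 0],
  claw=[0, 0, 0, 0, 0],
)

```text
t: 23.08
position: [0.4638, 0.286, 0.0349]
tool_rot: [-0.005, 0.641, 0.768, 0.008]
wrist_force: [-8.8, -14.9, 24.5]
opening: 0.0473
```

>>> send_rows(
  offset=[
    [0.4, -0.1, 0.3],
    [0.4, -0.1, 0.3],
    [0.4, -0.1, 0.3],
    [0.4, -0.1, 0.3],
    [0.4, -0.1, 0.3],
  ],
  roll=[0, 0, 0, 0, 0],
  claw=[0, 0, 0, 0, 0],
)

```text
t: 23.7
position: [0.4641, 0.288, 0.0354]
tool_rot: [0.009, 0.64, 0.768, -0.005]
wrist_force: [-7.6, -16.4, 25.0]
opening: 0.0472
```

Run:
```python
from h import *
ff()
```

```text
t 23.7 fence xy mm [-24.5  38.5] z 35.4 Ffence -10.3 -14.8 Fz 25.0 Y [0.984 0.18  0.004] Z [ 0.008 -0.019 -1.   ] open 0.0472 T [-2.99  1.14 -0.21]
```

>>> send_rows(
  offset=[
    [0.4, -0.1, 0.3],
    [0.4, -0.1, 0.3],
    [0, 0, -0.5],
    [-0.4, -0.1, -0.2],
    [-0.4, 0, -0.1],
  ],
  roll=[0, 0, 0, 0.3, 0],
  claw=[0, 0, 0, 0, 0],
)

```text
t: 24.32
position: [0.4631, 0.2781, 0.0407]
tool_rot: [0.014, 0.643, 0.765, -0.013]
wrist_force: [0.2, -0.6, -5.9]
opening: 0.047
```

Run:
```python
from h import *
ff()
```

```text
t 24.325 fence xy mm [-27.2  29. ] z 40.7 Ffence 0.1 -0.6 Fz -5.9 Y [ 0.985  0.172 -0.002] Z [ 0.005 -0.037 -0.999] open 0.047 T [ 0.05 -0.   -0.03]
```

>>> send_rows(
  offset=[
    [-0.2, 0.05, 0.1],
    [-0.1, 0.05, 0.1],
    [0, 0, 0.1],
    [0, 0, 0.1],
    [-0.1, 0, 0.1],
  ],
  roll=[0, 0, 0, 0, 0],
  claw=[0, 0, 0, 0, 0],
)

```text
t: 24.95
position: [0.4642, 0.2756, 0.0357]
tool_rot: [0.012, 0.644, 0.765, -0.012]
wrist_force: [-5.6, 4.2, 4.4]
opening: 0.0473
```

Run:
```python
from h import *
ff()
```

```text
t 24.95 fence xy mm [-26.6  26.4] z 35.7 Ffence -4.8 5.1 Fz 4.4 Y [ 0.985  0.171 -0.003] Z [ 0.003 -0.033 -0.999] open 0.0473 T [0.87 1.05 0.16]
```

>>> send_rows(
  offset=[
    [-0.3, 0, 0],
    [-0.3, 0, 0],
    [-0.5, 0, 0.1],
    [-0.7, -0.1, 0.3],
    [-0.8, -0.1, 0.42],
  ],
  roll=[0, 0, 0, 0, 0],
  claw=[0, 0, 0, 0, 0],
)

```text
t: 25.58
position: [0.4652, 0.2749, 0.0356]
tool_rot: [-0.006, 0.647, 0.762, 0.01]
wrist_force: [-13.2, 31.6, 10.4]
opening: 0.0473
```

Run:
```python
from h import *
from plant import ctrl
ff()
for n in("side","wrist","top","wrist"):
  s=ctrl.snapshot(n); cv2.imwrite(f"pics/{n}10.png",s["color"])
  ff()
a=cv2.resize(cv2.imread("pics/side10.png")[290:365,265:365],None,fx=4,fy=4,interpolation=cv2.INTER_CUBIC)
b=cv2.resize(cv2.imread("pics/wrist10.png")[180:340,220:420],(400,300),interpolation=cv2.INTER_CUBIC)
cv2.imwrite("pics/c10.png",np.hstack([a,b]))
```

```text
t 25.575 fence xy mm [-25.8  25.5] z 35.6 Ffence -7.5 33.4 Fz 10.4 Y [0.987 0.162 0.007] Z [ 0.003  0.023 -1.   ] open 0.0473 T [5.24 2.19 0.46]
t 25.625 fence xy mm [-25.8  25.5] z 35.7 Ffence -6.9 31.6 Fz 7.5 Y [0.987 0.162 0.007] Z [ 0.003  0.024 -1.   ] open 0.0471 T [5.12 1.91 0.42]
t 25.675 fence xy mm [-25.8  25.5] z 35.7 Ffence -6.7 31.2 Fz 7.2 Y [0.987 0.162 0.007] Z [ 0.003  0.023 -1.   ] open 0.0471 T [5.01 1.94 0.45]
t 25.725 fence xy mm [-25.8  25.5] z 35.7 Ffence -5.7 30.5 Fz 7.8 Y [0.987 0.163 0.007] Z [ 0.003  0.022 -1.   ] open 0.0478 T [4.93 1.91 0.46]
t 25.775 fence xy mm [-25.8  25.5] z 35.6 Ffence -6.4 30.2 Fz 7.2 Y [0.987 0.163 0.007] Z [ 0.003  0.022 -1.   ] open 0.0472 T [4.93 1.85 0.46]
```

View pics/c10.png

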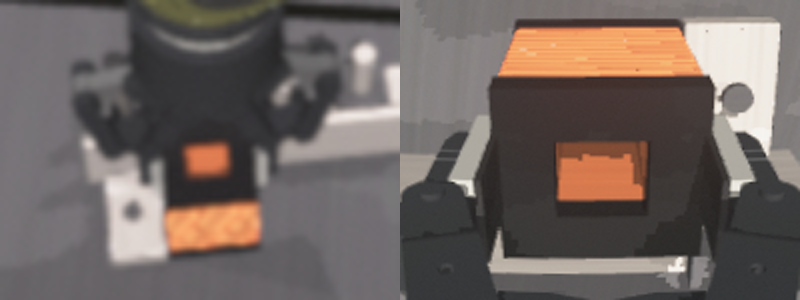

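View pics/top10.png

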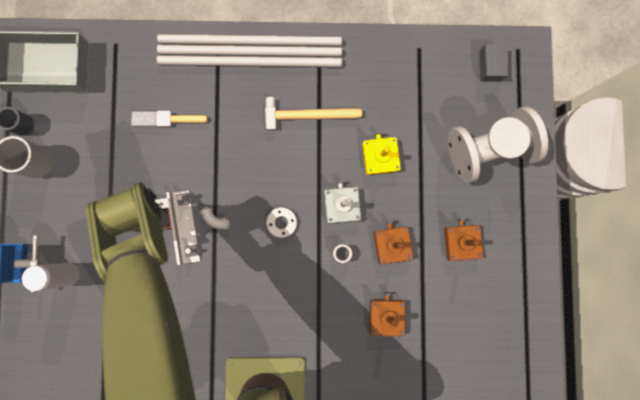

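Lean is .022 and Fy 30 N, but Fz is only 7.5 N (about 13 N on the table). I'll add down force in one short final call.

>>> send_rows(
  offset=[
    [-0.1, 0, 0.2],
    [-0.1, 0, 0.2],
    [-0.1, 0, 0.3],
    [-0.2, 0, 0.4],
    [-0.75, -0.1, 0.55],
  ],
  roll=[0, 0, 0, 0, 0],
  claw=[0, 0, 0, 0, 0],
)

```text
t: 26.4
position: [0.4657, 0.2753, 0.0356]
tool_rot: [-0.015, 0.648, 0.762, 0.015]
wrist_force: [-24.0, 31.8, 29.5]
opening: 0.0474
```

Run:
```python
from h import *
from plant import ctrl
ff()
for n in("side","wrist","top","wrist"):
  s=ctrl.snapshot(n); cv2.imwrite(f"pics/{n}11.png",s["color"])
  ff()
```

```text
t 26.4 fence xy mm [-25.2  25.7] z 35.6 Ffence -18.1 35.4 Fz 29.5 Y [0.987 0.161 0.004] Z [-0.003  0.043 -0.999] open 0.0474 T [5.15 4.05 0.44]
t 26.45 fence xy mm [-25.2  25.8] z 35.6 Ffence -15.7 27.1 Fz 25.9 Y [0.987 0.161 0.004] Z [-0.003  0.043 -0.999] open 0.0471 T [3.66 3.51 0.31]
t 26.5 fence xy mm [-25.2  25.8] z 35.6 Ffence -15.7 25.2 Fz 25.0 Y [0.987 0.161 0.004] Z [-0.003  0.042 -0.999] open 0.0471 T [3.49 3.5  0.19]
t 26.55 fence xy mm [-25.2  25.9] z 35.6 Ffence -16.5 25.3 Fz 26.2 Y [0.987 0.162 0.004] Z [-0.002  0.042 -0.999] open 0.0475 T [3.42 3.48 0.26]
t 26.6 fence xy mm [-25.2  25.9] z 35.5 Ffence -16.4 24.3 Fz 25.7 Y [0.987 0.162 0.004] Z [-0.002  0.041 -0.999] open 0.0471 T [3.35 3.39 0.22]
```

Fy 24 and Fz 26 hold steadily and every limit is met, but the lean is .042 and down exceeds in. Time remains (26.6 s), so I'll do one better-balanced cycle.

>>> send_rows(
  offset=[
    [0.4, -0.3, 0.1],
    [0.4, -0.2, 0.3],
    [0.4, -0.1, 0.3],
    [0.4, 0, 0.3],
    [0.4, 0, 0.3],
  ],
  roll=[-0.7, 0, 0, 0, 0],
  claw=[0, 0, 0, 0, 0],
)

```text
t: 27.22
position: [0.4631, 0.2851, 0.0349]
tool_rot: [-0.002, 0.64, 0.768, 0.008]
wrist_force: [-9.0, -14.3, 24.6]
opening: 0.0471
```

>>> send_rows(
  offset=[
    [0.4, -0.1, 0.3],
    [0.4, -0.1, 0.3],
    [0.4, -0.1, 0.3],
    [0.4, -0.1, 0.3],
    [0.4, -0.1, 0.3],
  ],
  roll=[0, 0, 0, 0, 0],
  claw=[0, 0, 0, 0, 0],
)

```text
t: 27.85
position: [0.4636, 0.2876, 0.0354]
tool_rot: [0.012, 0.639, 0.769, -0.005]
wrist_force: [-7.0, -15.3, 23.6]
opening: 0.047
```

>>> send_rows(
  offset=[
    [0.4, -0.1, 0.3],
    [0.4, -0.1, 0.3],
    [0.4, -0.1, 0.3],
    [0, 0, -0.5],
    [-0.4, -0.1, -0.2],
  ],
  roll=[0, 0, 0, 0, 0.3],
  claw=[0, 0, 0, 0, 0],
)

```text
t: 28.48
position: [0.463, 0.2826, 0.0416]
tool_rot: [0.021, 0.641, 0.767, -0.015]
wrist_force: [0.7, 0.0, -5.7]
opening: 0.0471
```

Run:
```python
from h import *
ff()
```

```text
t 28.475 fence xy mm [-26.6  33.4] z 41.6 Ffence 0.7 -0.1 Fz -5.7 Y [0.984 0.178 0.004] Z [ 0.013 -0.05  -0.999] open 0.0471 T [ 0.06  0.05 -0.03]
```

>>> send_rows(
  offset=[
    [-0.35, 0, 0.1],
    [-0.3, 0, 0.1],
    [-0.1, 0, 0.1],
    [0, 0, 0.1],
    [-0.1, 0, 0.1],
  ],
  roll=[0, 0, 0, 0, 0],
  claw=[0, 0, 0, 0, 0],
)

```text
t: 29.1
position: [0.4634, 0.2758, 0.0358]
tool_rot: [0.018, 0.642, 0.767, -0.013]
wrist_force: [-5.4, 2.8, 7.0]
opening: 0.0471
```

Run:
```python
from h import *
ff()
```

```text
t 29.1 fence xy mm [-27.4  26.6] z 35.8 Ffence -4.8 3.7 Fz 7.0 Y [0.984 0.176 0.002] Z [ 0.01  -0.043 -0.999] open 0.0471 T [0.73 1.02 0.12]
```

>>> send_rows(
  offset=[
    [-0.3, 0.2, -0.05],
    [-0.3, 0.2, 0],
    [-0.4, 0.1, 0.2],
    [-0.6, 0, 0.4],
    [-0.75, 0, 0.55],
  ],
  roll=[0, 0, 0, 0, 0],
  claw=[0, 0, 0, 0, 0],
)

```text
t: 29.72
position: [0.4655, 0.2751, 0.0353]
tool_rot: [-0.004, 0.646, 0.763, -0.002]
wrist_force: [-25.2, 26.1, 30.6]
opening: 0.0473
```

Run:
```python
from h import *
from plant import ctrl
ff()
for n in("side","wrist","top","wrist"):
  s=ctrl.snapshot(n); cv2.imwrite(f"pics/{n}12.png",s["color"])
  ff()
a=cv2.resize(cv2.imread("pics/side12.png")[290:365,265:365],None,fx=4,fy=4,interpolation=cv2.INTER_CUBIC)
b=cv2.resize(cv2.imread("pics/wrist12.png")[180:340,220:420],(400,300),interpolation=cv2.INTER_CUBIC)
cv2.imwrite("pics/c12.png",np.hstack([a,b]))
```

```text
t 29.725 fence xy mm [-25.4  25.6] z 35.3 Ffence -20.3 30.1 Fz 30.6 Y [ 0.986  0.166 -0.008] Z [-0.008  0.003 -1.   ] open 0.0473 T [4.31 4.24 0.23]
t 29.775 fence xy mm [-25.5  25.6] z 35.3 Ffence -18.5 28.5 Fz 24.7 Y [ 0.986  0.166 -0.008] Z [-0.008  0.003 -1.   ] open 0.0474 T [4.09 3.75 0.19]
t 29.825 fence xy mm [-25.4  25.6] z 35.3 Ffence -17.2 26.8 Fz 24.0 Y [ 0.986  0.166 -0.007] Z [-0.008  0.003 -1.   ] open 0.0474 T [4.01 3.71 0.23]
t 29.875 fence xy mm [-25.5  25.6] z 35.3 Ffence -17.1 27.3 Fz 24.9 Y [ 0.986  0.166 -0.007] Z [-0.008  0.002 -1.   ] open 0.0471 T [3.89 3.64 0.2 ]
t 29.925 fence xy mm [-25.5  25.6] z 35.3 Ffence -17.4 27.2 Fz 23.9 Y [ 0.986  0.166 -0.007] Z [-0.008  0.002 -1.   ] open 0.0469 T [3.91 3.61 0.16]
```

View pics/c12.png

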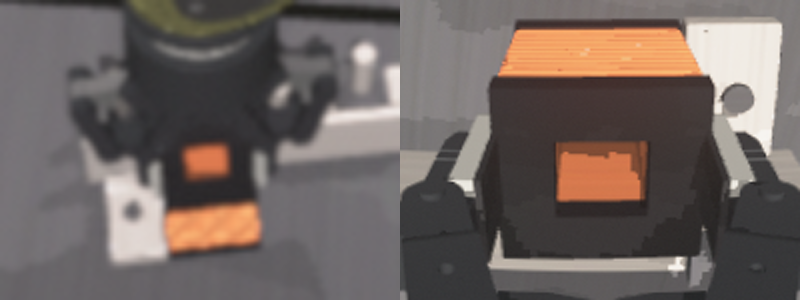

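The coil is upright (tilt under 0.01 rad) and steady, with 27 N toward the fence and 24 N down. Handing in.

Run:
```python
from h import *
from plant import ctrl
print(ctrl.finish_job())
ff()
```

```text
the job is handed in; nothing more can be done
None
the job is handed in; nothing more can be done
```

The coil is off the winder and standing in the fence corner. I handed the job in at about 30 s with the gripper still holding the diagonal push. No verdict was reported.

I gripped the coil across two sides, lifted it straight off the spindle and carried it to the fence. It took several levelling drags and pushes to seat, because the tool kept leaning each time it pushed into the fence.

**Last checks (tool readings in the fence frame; the coil itself was not measured separately):**

| Quantity | Reading | Limit |
|---|---|---|
| x | -25.5 mm | -29 to -22 mm |
| y | 25.6 mm | 22 to 28 mm |
| Tilt | about 0.008 rad | 0.08 rad |
| Out of square with the fence | about 0.5° | 4.6° |
| Push toward the fence | about 27 N | – |
| Push down | about 24 N, plus the coil's weight | – |

- **Stability:** the pose did not move over the last 0.2 s, and the forces settled to within about 1–2 N.
- **Coil height:** the tool's height matched what it read when the coil stood flat on the table.
- **Bystanders:** all were at their starting pixels in a top view taken shortly before the final push.

**Doubts:**
- **Force on the fence and the table:** the two can't be measured separately. Table friction is high (about 0.7), so part of the 27 N may be going into the table. I expect the fence still gets well over 5 N.
- **Sideways force:** about 17 N acted along the fence, from the stop block or friction.
- **Earlier attempts:** several final pushes before this one left the tool leaning about 0.04 rad, so I redid them.

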